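# Nip the ceramic capsule holder in the sliding-jaw cradle and lock the jaw

### The job

Close the cradle's sliding jaw on the white ceramic capsule holder so that the holder stands upright, lightly nipped between the jaw and the sprung end plate, and lock the jaw there with its clamp knob so that it stays put after you let go. Turn the knob clockwise until it is firmly tight but do not force it, do not squeeze the brittle ceramic hard, and leave the gauge stand, valve and plug where they are.

Things in the scene. Friction and masses are not known exactly. Their poses are not given: they have to be found in the camera images.
- cradle: Fixed hardwood base 100 mm wide (x), 285 mm long (y), 20 mm high, flat on the bench. Origin: centre of its underside (2.5 mm off mid-length). Its y axis is the sliding direction, pointing from the jaw to the fixed end block (24 mm thick, 100 mm wide, top 60 mm above the bench) at the +y end; z is up. A flush aluminium track runs along its middle.
- track: The aluminium clamp track let flush into the base (24 mm wide, top 20 mm above the bench). It shares the cradle's origin and axes. Fixed.
- carriage: The sliding jaw: dark wood block 60 x 60 mm, top 58 mm above the bench, with a 70 mm wide steel jaw plate on its +y side and a round knob on top. Origin: on the track's top (20 mm above the bench), straight below the knob's axis; axes as the cradle's. Slides along cradle y only, from -90 to +25 mm. At the start its clamp is slack and it drags with about 1 N.
- knob_center (a point): Centre of the clamp knob, on its axis, 88 mm above the bench: a round ribbed black cylinder 44 mm in diameter, 24 mm high (76 to 100 mm above the bench), on a 12 mm stem above the block. It stays at this height. This frame rides on the carriage and does not turn with the knob. Clockwise from above tightens; it may not unscrew any further than it is found.
- clamp_foot (a point): Where the knob's screw bears on the track, below the knob, hidden. The knob turns freely (0.15 N m) until the screw bites, 0.4 to 2.4 rad clockwise of where it is found (hidden, differs). Past the bite the clamp force grows by about 95 N per rad, the jaw's drag by 57 N per rad, the moment by 0.65 N m per rad. Firm: over 40 N; aim at 0.8 rad past the bite; over 140 N is forced. It stays as left.
- jaw_face (a point): Middle of the jaw plate's flat face that meets the holder, 40 mm above the bench and 40 mm along y from the knob's axis. Axes as the cradle's.
- endplate: Steel plate 70 mm wide, 36 mm high (21 to 57 mm above the bench) in front of the end block, on springs. It yields along cradle +y by up to 8 mm at 1.5 N per mm, no preload, then stops hard; it pushes the holder and an unlocked jaw back. Pressed in 1 to 6 mm nips well. Origin: foot of its face that meets the holder, 20 mm above the bench; axes as the cradle's.
- plate_face (a point): Middle of the end plate's face that meets the holder, 40 mm above the bench; at rest it is at cradle y = 100 mm.
- holder: The loose bone-white ceramic capsule holder: an upright cylinder 50 mm in diameter and 42 mm high, with a round pocket in its top, 0.15 to 0.3 kg. Origin: centre of its underside, z up. It stands on the cradle's base (underside 20 mm above the bench) between jaw and end plate, touching neither, and slides along when the jaw pushes it.
- gauge_stand: Bystander: a loose dark wood stand 320 x 80 mm, 82 mm high with the four round gauges in it. Origin: centre of its underside, long axis x.
- valve: Bystander: a loose brass shutoff valve, 72 mm long (x), 53 mm high, with a flat steel handle. Origin: centre of its underside.
- plug: Bystander: a loose steel blanking plug, 38 mm in diameter, 35 mm high, standing on its head. Origin: centre of its underside.
There are look-alikes about, which are no part of the job. What is shaped like the holder but pink or red is not meant.

How it is judged:
By the outcome, as a careful person would: the job done as asked, in the order asked, and still so for the second after the job is handed in, with the robot touching nothing.
It also fails if it takes over 70 s, if anything falls off the work surface, if the arm or the gripper's body presses on something with over 40 N, if the wrist force passes 120 N, or if a joint passes its speed limit or range.

### The arm

A 6-joint arm with a two-finger parallel gripper is mounted at the origin on the work surface. World frame = base frame: x ahead of the robot, y to its left, z up, the work surface at z = 0. Lengths are in m, angles in rad, forces in N, time in s.
With the tool pointing down it reaches from about 0.4 to 0.825 m from the base axis. Payload 7 kg.
Tool frame: the origin (TCP) lies at the very end of the fingers, on their centre line; the grasp point (between the pads) lies 19 mm behind it; z points along the fingers, y is the line along which they close (so a half turn about z gives the same grasp; the last joint's range is limited). The gripper opens to 88 mm and grips with 3 to 60 N. Pads are 19 mm wide; open, the fingers measure 130 mm over their backs; the gripper's body (78 mm by 193 mm) begins 47 mm behind the grasp point.
Start: joints at [-1.028, 0.359, 0.012, 0, -1.224, -0.288], TCP at [0.17, -0.653, 0.227] pointing down, gripper open.
Joint ranges: [-3.07, 3.07], [-1.43, 2.12], [-1.02, 1.25], [-3.03, 1.67], [-3.05, -0], [-3.03, 3.03]. Speed limits (rad/s): [2.39, 2.39, 3.01, 3.14, 3.14, 3.14].

### API

Orientations are given as [roll, pitch, yaw] about the fixed x, y, z axes, in that order (R = Rz(yaw) Ry(pitch) Rx(roll)).
In Python, from station import * gives the robot as it stands.
- The arm moves only by the tool servo_tool, never from a script. Its argument "moves" is a list of rows, each an object of numbers: "jaw": the opening, from 0 (shut) to 1 (fully open); "dx", "dy", "dz": the shift along the world's x, y, z in m; "roll": the turn about the world's z in degrees. A call has exactly 10 rows; each row shifts and turns the commanded pose from where the row before left it; what a row does not reach is not made up. A row lasts 1/8 s, in which the tool goes at most 62.5 mm and 10.7 degrees, less where a joint would pass 70% of its speed; a pose out of reach is approached as far as the arm can. A call with a gripper value outside its range is refused whole. The fingers move at their own pace and stop on an object; "newtons" is the grip in N (left out, the last holds). Time passes only in rows, so rows that do not move let the fingers close, or fill a call up. It gives the time, the measured TCP pose, the force, the opening and the grip force at its end, in the units of the state.
- get_state(): the state, without advancing time (a new reading comes with each control period).
- grab_frame(name): name is "side" or "top" or "wrist"; returns (picture, depth): 400x640x3 uint8, red, green, blue; 400x640 float32, m along the optical axis (not along the pixel's ray), 0 where there is no reading.
- calibration(name): a dict with "intrinsics" (3x3 intrinsics, pixels), "R" (3x3) and "t" (3): a world point X has camera coordinates R X + t. Camera axes: x right, y down, z forward; pixel columns grow to the right and rows downward; lengths in m; the calibration is good to about 2 mm. A picture is of the moment at which its call begins: read the wrist's pose just before it. calibration takes no time and is no camera call; for the wrist camera it gives the pose at the moment of the call.
- job_done(): hands the job in; it is judged then, once.
The state is a dict: "t": time; "q": joint angles; "qd": joint speeds; "joint_efforts": joint torques, N m; "eef_pos": TCP position; "ee_rot": TCP orientation; "force": force on the tool from outside, world axes, zero at the start; "moment": the same for the moment, N m; "width": finger opening in m; "gripper_force": force on a finger pad.
Only numpy, scipy, OpenCV 4.12 (cv2) and the standard library are available. Lean on these libraries where they do the work, as an engineer would, in place of code of your own. Each camera call takes 0.05 s, during which the arm holds its last target. There are 200 camera calls.

## Working session

There is one attempt and no reset: what is moved stays moved. The work goes in short steps, Python scripts to look and compute and a tool call to move; the robot and the scene stay as the last step left them, time stands still between calls to the robot, and variables do not carry over. Pictures are saved under pics/ and viewed, at most 10 in all, crops included, and the job is handed in when it is done.

Besides the shell and the picture viewer there is one more tool, called after ">>>" as a command line: name --argument value ..., lists and objects as JSON in quotes. servo_tool: Moves the arm, as the interface text tells. Its arguments: {"type":"object","properties":{"moves":{"type":"array","items":{"type":"object","properties":{"jaw":{"type":"number"},"dx":{"type":"number"},"dy":{"type":"number"},"dz":{"type":"number"},"roll":{"type":"number"}}}},"newtons":{"type":"number"}},"required":["moves"]}

```bash
mkdir -p pics; ls
python3 - <<'E'
from station import *
import cv2,numpy as np
for n in("top","side"):
    p,d=grab_frame(n); cv2.imwrite(f"pics/{n}0.png",p[:,:,::-1]); np.save(f"pics/{n}0d.npy",d)
    c=calibration(n); print(n,c["intrinsics"].round(1).tolist(),c["R"].round(3).tolist(),c["t"].round(3).tolist())
print(get_state())
E
```

```text
pics
top [[431.5, 0.0, 316.8], [0.0, 431.5, 197.6], [0.0, 0.0, 1.0]] [[0.028, -1.0, -0.007], [-0.984, -0.027, -0.175], [0.175, 0.012, -0.985]] [0.012, 0.549, 1.157]
side [[462.9, 0.0, 319.3], [0.0, 462.9, 202.3], [0.0, 0.0, 1.0]] [[-0.983, -0.186, -0.008], [-0.131, 0.723, -0.678], [0.132, -0.666, -0.735]] [0.53, 0.099, 1.134]
{'t': 0.1, 'q': array([-1.02790211e+00,  3.59318941e-01,  1.11814224e-02, -3.17008279e-04,
       -1.22406379e+00, -2.88066105e-01]), 'qd': array([ 0.00013102, -0.00115446,  0.00253962,  0.00142395,  0.00137978,
        0.00072537]), 'joint_efforts': array([-6.92234153e-04, -5.84165668e+01,  2.93750417e+01,  7.01552331e+00,
        1.01572357e-02, -7.09956612e-05]), 'eef_pos': array([ 0.17001179, -0.65281395,  0.22572592]), 'ee_rot': array([ 3.14016089e+00, -1.13445753e-04, -2.88687240e+00]), 'force': array([ 0.08575029, -0.46388342,  0.25124445]), 'moment': array([ 0.02117262, -0.04875681, -0.02353407]), 'gripper_force': 0.0, 'width': 0.08785789846681377}
```

View pics/top0.png

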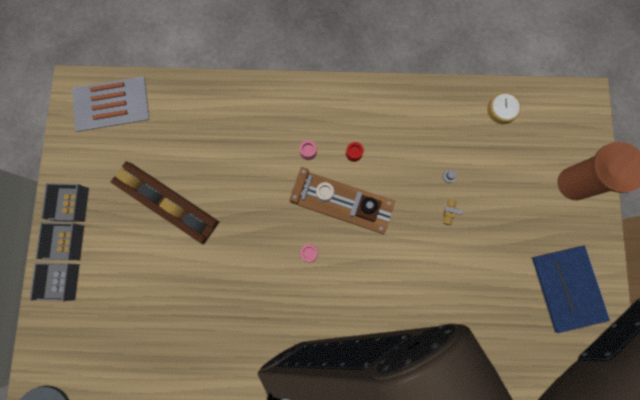

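View pics/side0.png

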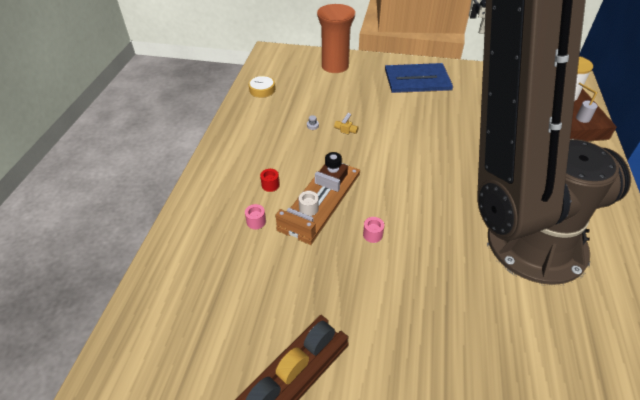

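The top view shows the candidates: white (325,191), pink (308,150), pink (309,253) and red (355,151). The white one fits, because it is bone-white and stands on the cradle between the jaw and the end plate. The black knob is at (370,206) and the end block at about (300,186). I'll confirm this in an enlarged crop and measure.

```bash
cat > h.py <<'E'
from station import *
import cv2,numpy as np
def ray(c,u,v,z):
    K,R,t=c["intrinsics"],c["R"],c["t"]
    d=R.T@np.linalg.solve(K,[u,v,1.]); o=-R.T@t
    return o+d*(z-o[2])/d[2]
def blobs(m,amin=20):
    n,l,s,ce=cv2.connectedComponentsWithStats(m.astype(np.uint8))
    return [(ce[i].round(1).tolist(),s[i].tolist(),l==i) for i in range(1,n) if s[i][4]>=amin]
E
python3 - <<'E'
from h import *
p=cv2.imread("pics/top0.png"); hsv=cv2.cvtColor(p,cv2.COLOR_BGR2HSV); c=calibration("top")
roi=np.zeros(p.shape[:2],bool); roi[160:240,280:405]=1
H,S,V=cv2.split(hsv)
for nm,m,z in(("black",(V<50)&roi,.1),("white",(V>170)&(S<60)&roi,.062),("grey",(S<70)&(V>80)&roi,.02),("wood",(S>135)&roi,.02)):
    for ce,s,l in blobs(m):
        pts=np.argwhere(l)[:,::-1].astype(np.float32)
        r=cv2.minAreaRect(pts); print(nm,ce,s,[ray(c,*q,z)[:2].round(3).tolist() for q in cv2.boxPoints(r)],"cen",ray(c,*ce,z)[:2].round(4),"rc",ray(c,*r[0],z)[:2].round(4))
cr=cv2.resize(p[140:270,280:410],None,fx=4.5,fy=4.5,interpolation=cv2.INTER_CUBIC); cv2.imwrite("pics/crop.png",cr)
E
```

```text
black [368.6, 205.6] [360, 197, 18, 17, 173] [[0.522, -0.08], [0.554, -0.111], [0.523, -0.142], [0.492, -0.111]] cen [ 0.5209 -0.1113] rc [ 0.5225 -0.111 ]
white [324.5, 191.4] [316, 183, 17, 16, 172] [[0.587, 0.031], [0.588, -0.014], [0.546, -0.014], [0.544, 0.03]] cen [0.5635 0.0067] rc [0.566  0.0082]
grey [329.9, 195.1] [301, 175, 61, 42, 824] [[0.549, 0.079], [0.622, 0.058], [0.572, -0.102], [0.5, -0.079]] cen [ 0.5612 -0.0093] rc [ 0.5606 -0.0111]
grey [369.3, 204.5] [366, 201, 8, 8, 39] [[0.532, -0.11], [0.549, -0.118], [0.541, -0.134], [0.525, -0.126]] cen [ 0.537  -0.1221] rc [ 0.5367 -0.1218]
grey [384.0, 215.1] [376, 209, 16, 13, 119] [[0.501, -0.14], [0.526, -0.148], [0.515, -0.186], [0.49, -0.178]] cen [ 0.5077 -0.164 ] rc [ 0.5078 -0.163 ]
wood [337.0, 209.1] [291, 171, 96, 62, 997] [[0.542, 0.106], [0.636, 0.075], [0.542, -0.192], [0.45, -0.158]] cen [ 0.5213 -0.0304] rc [ 0.5416 -0.0432]
wood [316.2, 179.9] [312, 175, 11, 11, 56] [[0.593, 0.048], [0.619, 0.041], [0.61, 0.013], [0.584, 0.021]] cen [0.6047 0.0312] rc [0.6016 0.0307]
wood [343.6, 189.7] [324, 179, 33, 20, 201] [[0.585, 0.017], [0.613, 0.007], [0.58, -0.084], [0.552, -0.075]] cen [ 0.578  -0.0482] rc [ 0.5823 -0.0339]
wood [367.3, 195.1] [363, 192, 12, 7, 42] [[0.572, -0.102], [0.576, -0.134], [0.559, -0.136], [0.555, -0.104]] cen [ 0.5641 -0.1162] rc [ 0.5659 -0.1189]
wood [382.6, 203.4] [375, 196, 17, 15, 109] [[0.536, -0.132], [0.563, -0.14], [0.548, -0.19], [0.521, -0.181]] cen [ 0.5412 -0.1599] rc [ 0.542  -0.1609]
```

View pics/crop.png

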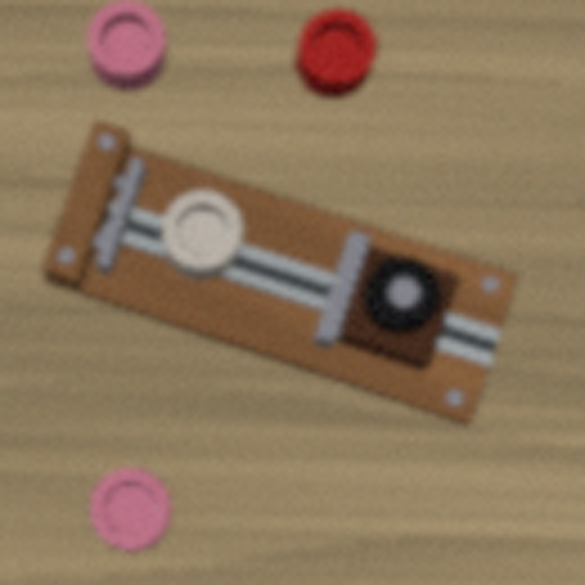

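The crop confirms it: the white holder sits on the track between the end plate (left) and the jaw plate (right), and the knob is on the dark block. The cradle's y axis is about (0.31, 0.95) in world. I'll move over the knob.

>>> servo_tool --moves '[{"dx": 0.032,"dy": 0.048,"roll": 8},{"dx": 0.032,"dy": 0.048,"roll": 8},{"dx": 0.032,"dy": 0.048,"roll": 8},{"dx": 0.032,"dy": 0.048,"roll": 8},{"dx": 0.032,"dy": 0.048,"roll": 8},{"dx": 0.032,"dy": 0.048,"roll": 8},{"dx": 0.032,"dy": 0.048,"roll": 8},{"dx": 0.032,"dy": 0.048,"roll": 8},{"dx": 0.032,"dy": 0.048,"roll": 8},{"dx": 0.032,"dy": 0.048,"roll": 8}]'

```text
$.moves[0]: bad value
```

>>> servo_tool --moves '[{"dx": 0.016,"dy": 0.031,"roll": 8},{"dx": 0.016,"dy": 0.031,"roll": 8},{"roll": 8},{"roll": 8},{"roll": 8},{"roll": 8},{},{},{},{}]'

```text
$.moves[0]: bad value
```

Run:
```python
from h import *
s=get_state(); print(s["t"],s["q"].round(3),s["eef_pos"].round(4),s["ee_rot"].round(3),s["force"].round(2),s["moment"].round(3))
c=calibration("wrist"); p,d=grab_frame("wrist"); cv2.imwrite("pics/w1.png",p[:,:,::-1]); np.savez("pics/w1.npz",d=d,K=c["intrinsics"],R=c["R"],t=c["t"])
```

```text
0.1 [-1.028  0.359  0.011 -0.    -1.224 -0.288] [ 0.17   -0.6528  0.2257] [ 3.14  -0.    -2.887] [ 0.09 -0.46  0.25] [ 0.021 -0.049 -0.024]
```

View pics/w1.png

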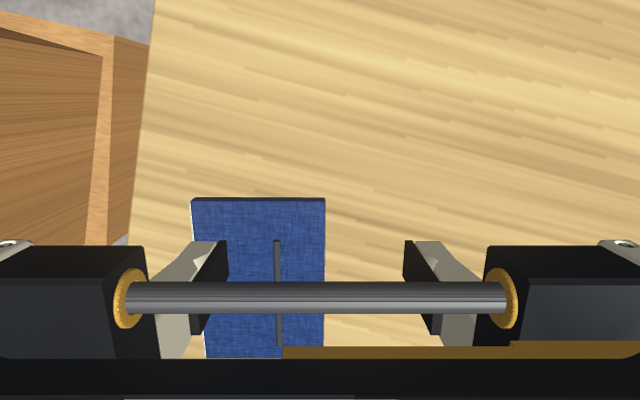

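The arm didn't move because the calls were refused; the rows need every field. The wrist view shows only the bench, with the fingers at about (215,290) and (425,290). I'll resend with full rows.

>>> servo_tool --moves '[{"dx": 0.032,"dy": 0.048,"dz": 0,"roll": 8,"jaw": 1},{"dx": 0.032,"dy": 0.048,"dz": 0,"roll": 8,"jaw": 1},{"dx": 0.032,"dy": 0.048,"dz": 0,"roll": 8,"jaw": 1},{"dx": 0.032,"dy": 0.048,"dz": 0,"roll": 8,"jaw": 1},{"dx": 0.032,"dy": 0.048,"dz": 0,"roll": 8,"jaw": 1},{"dx": 0.032,"dy": 0.048,"dz": 0,"roll": 8,"jaw": 1},{"dx": 0.032,"dy": 0.048,"dz": 0,"roll": 8,"jaw": 1},{"dx": 0.032,"dy": 0.048,"dz": 0,"roll": 8,"jaw": 1},{"dx": 0.032,"dy": 0.048,"dz": 0,"roll": 8,"jaw": 1},{"dx": 0.032,"dy": 0.048,"dz": 0,"roll": 8,"jaw": 1}]'

```text
t: 1.4
eef_pos: [0.4908, -0.1714, 0.2267]
ee_rot: [-3.141, -0.0, -1.486]
force: [1.2, -0.6, 1.3]
width: 0.0876
gripper_force: 0.0
```

Run:
```python
from h import *
s=get_state(); print(s["t"],s["q"].round(3),s["eef_pos"].round(4),s["ee_rot"].round(3),s["force"].round(2),s["moment"].round(3))
c=calibration("wrist"); p,d=grab_frame("wrist"); cv2.imwrite("pics/w2.png",p[:,:,::-1]); np.savez("pics/w2.npz",d=d,K=c["intrinsics"],R=c["R"],t=c["t"])
```

```text
1.4 [ 0.042  0.102 -0.326 -0.    -1.142  0.043] [ 0.4908 -0.1714  0.2267] [-3.141 -0.    -1.486] [ 1.19 -0.58  1.35] [-0.075  0.013  0.021]
```

View pics/w2.png

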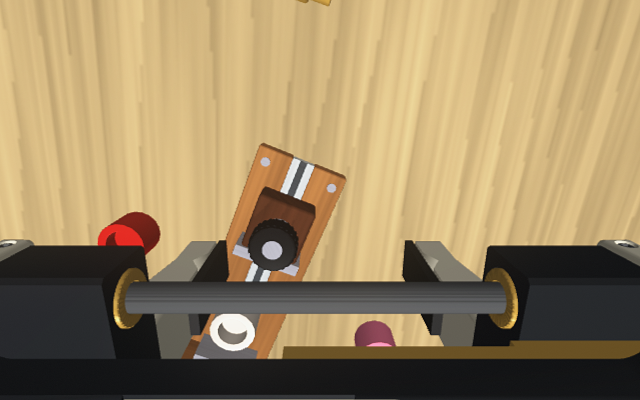

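The wrist view shows the knob's silver cap at (272,250), the jaw plate at about (265,262), the holder at (232,331) and the end plate at about (228,345). I'll cast rays for these, using depth as a check.

Run:
```python
from h import *
z=np.load("pics/w2.npz"); c=dict(intrinsics=z["K"],R=z["R"],t=z["t"]); p=cv2.imread("pics/w2.png"); d=z["d"]
print(c["R"].round(3).tolist())
V,U=np.mgrid[:400,:640]; K=c["intrinsics"]
P=np.stack([(U-K[0,2])/K[0,0]*d,(V-K[1,2])/K[1,1]*d,d],-1)-c["t"]; W=P@c["R"]
hsv=cv2.cvtColor(p,cv2.COLOR_BGR2HSV); H,S,Vv=cv2.split(hsv)
roi=np.zeros(d.shape,bool); roi[140:358,195:350]=1; roi[278:316]=0
def kn(m,n,amin=25):
    for ce,s,l in blobs(m,amin): print(n,ce,s[4],W[l].mean(0).round(4),"min",W[l].min(0).round(3),"max",W[l].max(0).round(3))
    return
zz=W[...,2]
for n,m in(("knobtop",roi&(zz>.094)&(zz<.106)),("plates",roi&(zz>.05)&(zz<.0595)&(S<60)),("blk",roi&(zz>.05)&(zz<.064)&(S>80)),("rim",roi&(zz>.0595)&(zz<.067)&(S<50)&(Vv>150))):
    for ce,s,l in blobs(m,25):
        (cx,cy),r=cv2.minEnclosingCircle(W[l][:,:2].astype(np.float32)); rc=cv2.minAreaRect(W[l][:,:2].astype(np.float32))
        print(n,ce,s[4],"z",zz[l].mean().round(4),"circ",round(cx,4),round(cy,4),round(r,4),"rect",np.round(rc[0],4),np.round(rc[1],4),round(rc[2],1))
cap=blobs(roi&(np.hypot(U-272,V-250)<14)&(Vv>110)&(S<60),30)
for ce,s,l in cap: print("cap",ce,s,ray(c,*ce,.1).round(4),ray(c,*ce,.101).round(4))
m=roi&(zz>.012)&(zz<.027); q=W[m][:,:2].astype(np.float32); rc=cv2.minAreaRect(q); print("base",np.round(rc[0],4),np.round(rc[1],4),rc[2])
m=m&(S<80); vx=cv2.fitLine(W[m&(V<280)][:,:2].astype(np.float32),cv2.DIST_HUBER,0,.01,.01).ravel(); print("track",vx)
```

```text
[[-0.996, -0.085, 0.0], [-0.082, 0.954, 0.288], [-0.025, 0.287, -0.958]]
knobtop [272.5, 247.5] 1782 z 0.0988 circ 0.5228 -0.1145 0.023 rect [ 0.5229 -0.1147] [0.0444 0.045 ] 4.0
plates [241.4, 250.7] 194 z 0.0567 circ 0.5556 -0.0894 0.0123 rect [ 0.5556 -0.0895] [0.0124 0.0221] 69.8
plates [291.1, 269.0] 137 z 0.0569 circ 0.5086 -0.0744 0.0102 rect [ 0.5085 -0.0744] [0.0122 0.0183] 77.4
plates [252.7, 320.6] 53 z 0.0553 circ 0.5454 -0.0053 0.0098 rect [ 0.5441 -0.006 ] [0.0031 0.0195] 29.0
plates [230.0, 336.6] 175 z 0.0547 circ 0.567 0.0092 0.0167 rect [0.5685 0.0146] [0.0142 0.033 ] 74.3
plates [203.4, 354.8] 105 z 0.0537 circ 0.5961 0.0458 0.0125 rect [0.5961 0.0454] [0.0074 0.0244] 84.7
blk [280.7, 217.3] 1744 z 0.0566 circ 0.5223 -0.1166 0.0409 rect [ 0.5222 -0.1164] [0.0611 0.0603] 72.2
rim [232.3, 332.4] 708 z 0.0612 circ 0.565 0.0051 0.025 rect [0.5651 0.007 ] [0.0484 0.0453] 4.1
cap [271.6, 249.9] [262, 241, 20, 19, 303] [ 0.5231 -0.1146  0.1   ] [ 0.523 -0.115  0.101]
base [ 0.5406 -0.0569] [0.2609 0.1002] 72.67842102050781
track [ 0.31925672  0.94766825  0.5161563  -0.13925727]
```

The knob axis is at (0.523, -0.115) and the cradle axis at about 72°, so its direction is (0.309, 0.951). The gap to the holder is about 63 mm, with about 82 mm of jaw travel to plate contact. I'll line up with the fingers closing along the slide axis.

>>> servo_tool --moves '[{"dx": 0.0046,"dy": 0.0081,"dz": -0.008,"roll": 8.4,"jaw": 1},{"dx": 0.0046,"dy": 0.0081,"dz": -0.008,"roll": 8.4,"jaw": 1},{"dx": 0.0046,"dy": 0.0081,"dz": -0.008,"roll": 8.4,"jaw": 1},{"dx": 0.0046,"dy": 0.0081,"dz": -0.008,"roll": 8.4,"jaw": 1},{"dx": 0.0046,"dy": 0.0081,"dz": -0.008,"roll": 8.4,"jaw": 1},{"dx": 0.0046,"dy": 0.0081,"dz": -0.008,"roll": 8.4,"jaw": 1},{"dx": 0.0046,"dy": 0.0081,"dz": -0.008,"roll": 8.4,"jaw": 1},{"dx": 0,"dy": 0,"dz": -0.01,"roll": 8.4,"jaw": 1},{"dx": 0,"dy": 0,"dz": -0.01,"roll": 0,"jaw": 1},{"dx": 0,"dy": 0,"dz": 0,"roll": 0,"jaw": 1}]'

```text
t: 2.7
eef_pos: [0.5216, -0.1166, 0.1497]
ee_rot: [3.141, 0.002, -0.321]
force: [-0.2, 0.1, -0.2]
width: 0.0876
gripper_force: 0.0
```

Next I descend to z≈0.069 and close the gripper.

>>> servo_tool --moves '[{"dx": 0.0014,"dy": 0.0018,"dz": -0.02,"roll": 0,"jaw": 1},{"dx": 0,"dy": 0,"dz": -0.02,"roll": 0,"jaw": 1},{"dx": 0,"dy": 0,"dz": -0.02,"roll": 0,"jaw": 1},{"dx": 0,"dy": 0,"dz": -0.015,"roll": 0,"jaw": 1},{"dx": 0,"dy": 0,"dz": -0.006,"roll": 0,"jaw": 1},{"dx": 0,"dy": 0,"dz": 0,"roll": 0,"jaw": 0.6},{"dx": 0,"dy": 0,"dz": 0,"roll": 0,"jaw": 0.4},{"dx": 0,"dy": 0,"dz": 0,"roll": 0,"jaw": 0.3},{"dx": 0,"dy": 0,"dz": 0,"roll": 0,"jaw": 0.3},{"dx": 0,"dy": 0,"dz": 0,"roll": 0,"jaw": 0.3}]' --newtons 20

```text
t: 3.95
eef_pos: [0.5239, -0.1146, 0.0698]
ee_rot: [-3.141, -0.0, -0.318]
force: [-2.0, -7.9, 2.0]
width: 0.0441
gripper_force: 20.2
```

```bash
python3 -c "
from station import *
s=get_state();print(s)"
```

```text
{'t': 3.95, 'q': array([ 1.50330813e-01,  2.90553545e-01, -4.93471034e-01, -4.24555816e-05,
       -7.86274550e-01,  1.10284503e+00]), 'qd': array([-0.00998409,  0.00180659, -0.00409568, -0.0088725 ,  0.00984823,
       -0.00109673]), 'joint_efforts': array([ 2.68509798e-02, -4.56196618e+01,  2.22184289e+01,  4.67014745e+00,
        3.84867154e-01, -1.86247303e-02]), 'eef_pos': array([ 0.52386992, -0.11462392,  0.06977337]), 'ee_rot': array([-3.14134156e+00, -4.30186687e-04, -3.17650521e-01]), 'force': array([-2.00347121, -7.88639347,  2.02445105]), 'moment': array([-2.83928636,  0.89551507, -0.02492109]), 'gripper_force': 20.15981376171112, 'width': 0.04407295802049933}
```

>>> servo_tool --moves '[{"dx": 0.0022,"dy": 0.0069,"dz": 0,"roll": 0,"jaw": 0.3},{"dx": 0.0022,"dy": 0.0069,"dz": 0,"roll": 0,"jaw": 0.3},{"dx": 0.0022,"dy": 0.0069,"dz": 0,"roll": 0,"jaw": 0.3},{"dx": 0.0022,"dy": 0.0069,"dz": 0,"roll": 0,"jaw": 0.3},{"dx": 0.0022,"dy": 0.0069,"dz": 0,"roll": 0,"jaw": 0.3},{"dx": 0.0022,"dy": 0.0069,"dz": 0,"roll": 0,"jaw": 0.3},{"dx": 0.0022,"dy": 0.0069,"dz": 0,"roll": 0,"jaw": 0.3},{"dx": 0.0022,"dy": 0.0069,"dz": 0,"roll": 0,"jaw": 0.3},{"dx": 0,"dy": 0,"dz": 0,"roll": 0,"jaw": 0.3},{"dx": 0,"dy": 0,"dz": 0,"roll": 0,"jaw": 0.3}]'

```text
t: 5.2
eef_pos: [0.5415, -0.0587, 0.0697]
ee_rot: [-3.141, -0.0, -0.317]
force: [-1.2, 1.7, 5.5]
width: 0.0435
gripper_force: 20.0
```

>>> servo_tool --moves '[{"dx": 0.0006,"dy": 0.0019,"dz": 0,"roll": 0,"jaw": 0.3},{"dx": 0.0006,"dy": 0.0019,"dz": 0,"roll": 0,"jaw": 0.3},{"dx": 0.0006,"dy": 0.0019,"dz": 0,"roll": 0,"jaw": 0.3},{"dx": 0.0006,"dy": 0.0019,"dz": 0,"roll": 0,"jaw": 0.3},{"dx": 0.0006,"dy": 0.0019,"dz": 0,"roll": 0,"jaw": 0.3},{"dx": 0.0006,"dy": 0.0019,"dz": 0,"roll": 0,"jaw": 0.3},{"dx": 0.0006,"dy": 0.0019,"dz": 0,"roll": 0,"jaw": 0.3},{"dx": 0.0006,"dy": 0.0019,"dz": 0,"roll": 0,"jaw": 0.3},{"dx": 0,"dy": 0,"dz": 0,"roll": 0,"jaw": 0.3},{"dx": 0,"dy": 0,"dz": 0,"roll": 0,"jaw": 0.3}]'

```text
t: 6.45
eef_pos: [0.5461, -0.0439, 0.0697]
ee_rot: [3.142, 0.0, -0.318]
force: [-2.4, -0.5, 5.9]
width: 0.0433
gripper_force: 20.0
```

Run:
```python
from h import *
s=get_state(); print(s["eef_pos"].round(4),s["force"].round(2),s["moment"].round(3))
p,d=grab_frame("side"); a=p[:,:,::-1][150:260,250:370]
q,d=grab_frame("top"); b=q[:,:,::-1][150:260,280:400]
cv2.imwrite("pics/mid.png",cv2.resize(np.hstack([a,b]),None,fx=3.3,fy=3.3,interpolation=cv2.INTER_CUBIC))
```

```text
[ 0.5461 -0.0439  0.0697] [-2.38 -0.46  5.9 ] [-0.227  0.967 -0.029]
```

View pics/mid.png

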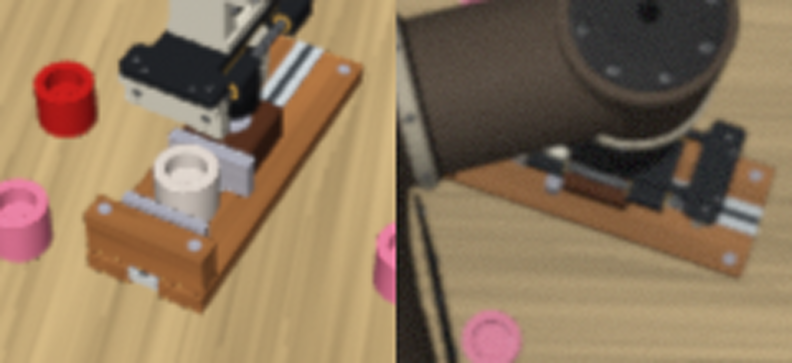

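The side crop shows the jaw plate touching or nearly touching the white holder, which is upright and still has a small gap to the end plate. I'll advance in small steps and watch the force.

>>> servo_tool --moves '[{"dx": 0.0003,"dy": 0.001,"dz": 0,"roll": 0,"jaw": 0.3},{"dx": 0.0003,"dy": 0.001,"dz": 0,"roll": 0,"jaw": 0.3},{"dx": 0.0003,"dy": 0.001,"dz": 0,"roll": 0,"jaw": 0.3},{"dx": 0.0003,"dy": 0.001,"dz": 0,"roll": 0,"jaw": 0.3},{"dx": 0.0003,"dy": 0.001,"dz": 0,"roll": 0,"jaw": 0.3},{"dx": 0.0003,"dy": 0.001,"dz": 0,"roll": 0,"jaw": 0.3},{"dx": 0,"dy": 0,"dz": 0,"roll": 0,"jaw": 0.3},{"dx": 0,"dy": 0,"dz": 0,"roll": 0,"jaw": 0.3},{"dx": 0,"dy": 0,"dz": 0,"roll": 0,"jaw": 0.3},{"dx": 0,"dy": 0,"dz": 0,"roll": 0,"jaw": 0.3}]'

```text
t: 7.8
eef_pos: [0.5479, -0.0381, 0.0697]
ee_rot: [3.141, 0.0, -0.317]
force: [-2.0, -1.4, 5.7]
width: 0.0435
gripper_force: 20.0
```

>>> servo_tool --moves '[{"dx": 0.0003,"dy": 0.001,"dz": 0,"roll": 0,"jaw": 0.3},{"dx": 0.0003,"dy": 0.001,"dz": 0,"roll": 0,"jaw": 0.3},{"dx": 0,"dy": 0,"dz": 0,"roll": 0,"jaw": 0.3},{"dx": 0,"dy": 0,"dz": 0,"roll": 0,"jaw": 0.3},{"dx": 0,"dy": 0,"dz": 0,"roll": 0,"jaw": 0.3},{"dx": 0,"dy": 0,"dz": 0,"roll": 0,"jaw": 0.3},{"dx": 0,"dy": 0,"dz": 0,"roll": 0,"jaw": 0.3},{"dx": 0,"dy": 0,"dz": 0,"roll": 0,"jaw": 0.3},{"dx": 0,"dy": 0,"dz": 0,"roll": 0,"jaw": 0.3},{"dx": 0,"dy": 0,"dz": 0,"roll": 0,"jaw": 0.3}]'

```text
t: 9.05
eef_pos: [0.5485, -0.036, 0.0697]
ee_rot: [3.141, -0.0, -0.317]
force: [-1.0, -1.1, 5.7]
width: 0.0435
gripper_force: 20.0
```

>>> servo_tool --moves '[{"dx": 0.0003,"dy": 0.001,"dz": 0,"roll": 0,"jaw": 0.3},{"dx": 0.0003,"dy": 0.001,"dz": 0,"roll": 0,"jaw": 0.3},{"dx": 0,"dy": 0,"dz": 0,"roll": 0,"jaw": 0.3},{"dx": 0,"dy": 0,"dz": 0,"roll": 0,"jaw": 0.3},{"dx": 0,"dy": 0,"dz": 0,"roll": 0,"jaw": 0.3},{"dx": 0,"dy": 0,"dz": 0,"roll": 0,"jaw": 0.3},{"dx": 0,"dy": 0,"dz": 0,"roll": 0,"jaw": 0.3},{"dx": 0,"dy": 0,"dz": 0,"roll": 0,"jaw": 0.3},{"dx": 0,"dy": 0,"dz": 0,"roll": 0,"jaw": 0.3},{"dx": 0,"dy": 0,"dz": 0,"roll": 0,"jaw": 0.3}]'

```text
t: 10.3
eef_pos: [0.5492, -0.034, 0.0697]
ee_rot: [3.141, -0.0, -0.317]
force: [-2.3, -1.5, 5.7]
width: 0.0433
gripper_force: 20.0
```

Run:
```python
from h import *
s=get_state(); print(s["eef_pos"].round(4),s["force"].round(2),s["moment"].round(3))
p,d=grab_frame("side"); a=p[:,:,::-1][180:245,270:350]
cv2.imwrite("pics/mid2.png",cv2.resize(a,None,fx=7,fy=7,interpolation=cv2.INTER_CUBIC))
```

```text
[ 0.5492 -0.034   0.0697] [-2.31 -1.47  5.69] [-0.517  0.66  -0.044]
```

View pics/mid2.png

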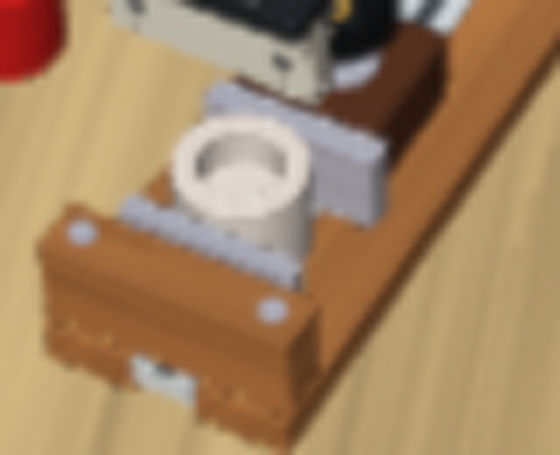

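The crop shows the holder upright against the jaw plate and almost touching the end plate. I'll continue in 2 mm steps.

>>> servo_tool --moves '[{"dx": 0.0003,"dy": 0.001,"dz": 0,"roll": 0,"jaw": 0.3},{"dx": 0.0003,"dy": 0.001,"dz": 0,"roll": 0,"jaw": 0.3},{"dx": 0,"dy": 0,"dz": 0,"roll": 0,"jaw": 0.3},{"dx": 0,"dy": 0,"dz": 0,"roll": 0,"jaw": 0.3},{"dx": 0,"dy": 0,"dz": 0,"roll": 0,"jaw": 0.3},{"dx": 0,"dy": 0,"dz": 0,"roll": 0,"jaw": 0.3},{"dx": 0,"dy": 0,"dz": 0,"roll": 0,"jaw": 0.3},{"dx": 0,"dy": 0,"dz": 0,"roll": 0,"jaw": 0.3},{"dx": 0,"dy": 0,"dz": 0,"roll": 0,"jaw": 0.3},{"dx": 0,"dy": 0,"dz": 0,"roll": 0,"jaw": 0.3}]'

```text
t: 11.6
eef_pos: [0.5498, -0.0321, 0.0697]
ee_rot: [3.141, -0.0, -0.318]
force: [-1.3, -1.6, 4.7]
width: 0.0436
gripper_force: 20.0
```

```bash
python3 -c "
from station import *
s=get_state(); print(s['eef_pos'].round(4),s['force'].round(2),s['moment'].round(3))"
```

```text
[ 0.5498 -0.0321  0.0697] [-1.31 -1.56  4.73] [-0.572  0.657 -0.069]
```

>>> servo_tool --moves '[{"dx": 0.0003,"dy": 0.001,"dz": 0,"roll": 0,"jaw": 0.3},{"dx": 0.0003,"dy": 0.001,"dz": 0,"roll": 0,"jaw": 0.3},{"dx": 0,"dy": 0,"dz": 0,"roll": 0,"jaw": 0.3},{"dx": 0,"dy": 0,"dz": 0,"roll": 0,"jaw": 0.3},{"dx": 0,"dy": 0,"dz": 0,"roll": 0,"jaw": 0.3},{"dx": 0,"dy": 0,"dz": 0,"roll": 0,"jaw": 0.3},{"dx": 0,"dy": 0,"dz": 0,"roll": 0,"jaw": 0.3},{"dx": 0,"dy": 0,"dz": 0,"roll": 0,"jaw": 0.3},{"dx": 0,"dy": 0,"dz": 0,"roll": 0,"jaw": 0.3},{"dx": 0,"dy": 0,"dz": 0,"roll": 0,"jaw": 0.3}]'

```text
t: 12.85
eef_pos: [0.5502, -0.0305, 0.0697]
ee_rot: [3.141, 0.0, -0.317]
force: [-1.1, -3.9, 5.1]
width: 0.0436
gripper_force: 20.0
```

```bash
python3 -c "
from station import *
s=get_state(); print(s['eef_pos'].round(4),s['force'].round(2),s['moment'].round(3))"
```

```text
[ 0.5502 -0.0305  0.0697] [-1.07 -3.9   5.12] [-1.415  0.608 -0.016]
```

The plate is in contact, pressed in about 1.5 mm. I'll add 2 mm and firm up the grip for turning.

>>> servo_tool --moves '[{"dx": 0.0003,"dy": 0.001,"dz": 0,"roll": 0,"jaw": 0.3},{"dx": 0.0003,"dy": 0.001,"dz": 0,"roll": 0,"jaw": 0.3},{"dx": 0,"dy": 0,"dz": 0,"roll": 0,"jaw": 0.3},{"dx": 0,"dy": 0,"dz": 0,"roll": 0,"jaw": 0.3},{"dx": 0,"dy": 0,"dz": 0,"roll": 0,"jaw": 0.3},{"dx": 0,"dy": 0,"dz": 0,"roll": 0,"jaw": 0.3},{"dx": 0,"dy": 0,"dz": 0,"roll": 0,"jaw": 0.3},{"dx": 0,"dy": 0,"dz": 0,"roll": 0,"jaw": 0.3},{"dx": 0,"dy": 0,"dz": 0,"roll": 0,"jaw": 0.3},{"dx": 0,"dy": 0,"dz": 0,"roll": 0,"jaw": 0.3}]' --newtons 55

```text
t: 14.1
eef_pos: [0.5507, -0.029, 0.0698]
ee_rot: [3.14, 0.0, -0.318]
force: [-1.4, -6.1, 5.8]
width: 0.0429
gripper_force: 55.0
```

```bash
python3 -c "
from station import *
s=get_state(); print(s['eef_pos'].round(4),s['force'].round(2),s['moment'].round(3),s['ee_rot'])"
```

```text
[ 0.5507 -0.029   0.0698] [-1.36 -6.08  5.83] [-2.45e+00  5.23e-01 -1.00e-03] [ 3.14012350e+00  2.86337926e-04 -3.17525213e-01]
```

>>> servo_tool --moves '[{"dx": 0,"dy": 0,"dz": 0,"roll": -3,"jaw": 0.3},{"dx": 0,"dy": 0,"dz": 0,"roll": -3,"jaw": 0.3},{"dx": 0,"dy": 0,"dz": 0,"roll": -3,"jaw": 0.3},{"dx": 0,"dy": 0,"dz": 0,"roll": -3,"jaw": 0.3},{"dx": 0,"dy": 0,"dz": 0,"roll": -3,"jaw": 0.3},{"dx": 0,"dy": 0,"dz": 0,"roll": -3,"jaw": 0.3},{"dx": 0,"dy": 0,"dz": 0,"roll": -2,"jaw": 0.3},{"dx": 0,"dy": 0,"dz": 0,"roll": 0,"jaw": 0.3},{"dx": 0,"dy": 0,"dz": 0,"roll": 0,"jaw": 0.3},{"dx": 0,"dy": 0,"dz": 0,"roll": 0,"jaw": 0.3}]'

```text
t: 15.35
eef_pos: [0.5508, -0.0287, 0.0698]
ee_rot: [3.141, -0.0, -0.667]
force: [-0.6, -4.7, 5.6]
width: 0.0431
gripper_force: 55.0
```

```bash
python3 -c "
from station import *
s=get_state(); print(s['eef_pos'].round(4),s['force'].round(2),s['moment'].round(3),s['ee_rot'])"
```

```text
[ 0.5508 -0.0287  0.0698] [-0.63 -4.74  5.61] [-1.986  0.435 -0.197] [ 3.14068344e+00 -2.90175613e-04 -6.66906106e-01]
```

>>> servo_tool --moves '[{"dx": 0,"dy": 0,"dz": 0,"roll": -3,"jaw": 0.3},{"dx": 0,"dy": 0,"dz": 0,"roll": -3,"jaw": 0.3},{"dx": 0,"dy": 0,"dz": 0,"roll": -3,"jaw": 0.3},{"dx": 0,"dy": 0,"dz": 0,"roll": -3,"jaw": 0.3},{"dx": 0,"dy": 0,"dz": 0,"roll": -3,"jaw": 0.3},{"dx": 0,"dy": 0,"dz": 0,"roll": 0,"jaw": 0.3},{"dx": 0,"dy": 0,"dz": 0,"roll": 0,"jaw": 0.3},{"dx": 0,"dy": 0,"dz": 0,"roll": 0,"jaw": 0.3},{"dx": 0,"dy": 0,"dz": 0,"roll": 0,"jaw": 0.3},{"dx": 0,"dy": 0,"dz": 0,"roll": 0,"jaw": 0.3}]'

```text
t: 16.6
eef_pos: [0.551, -0.0286, 0.0697]
ee_rot: [3.141, -0.0, -0.928]
force: [-1.0, -5.1, 4.6]
width: 0.0431
gripper_force: 55.0
```

```bash
python3 -c "
from station import *
s=get_state(); print(s['eef_pos'].round(4),s['force'].round(2),s['moment'].round(3),s['ee_rot'][2],s['joint_efforts'][5])"
```

```text
[ 0.551  -0.0286  0.0697] [-0.97 -5.15  4.6 ] [-1.89   0.345 -0.15 ] -0.927530561878396 0.1662108488380909
```

>>> servo_tool --moves '[{"dx": 0,"dy": 0,"dz": 0,"roll": -3,"jaw": 0.3},{"dx": 0,"dy": 0,"dz": 0,"roll": -3,"jaw": 0.3},{"dx": 0,"dy": 0,"dz": 0,"roll": -3,"jaw": 0.3},{"dx": 0,"dy": 0,"dz": 0,"roll": -3,"jaw": 0.3},{"dx": 0,"dy": 0,"dz": 0,"roll": -3,"jaw": 0.3},{"dx": 0,"dy": 0,"dz": 0,"roll": 0,"jaw": 0.3},{"dx": 0,"dy": 0,"dz": 0,"roll": 0,"jaw": 0.3},{"dx": 0,"dy": 0,"dz": 0,"roll": 0,"jaw": 0.3},{"dx": 0,"dy": 0,"dz": 0,"roll": 0,"jaw": 0.3},{"dx": 0,"dy": 0,"dz": 0,"roll": 0,"jaw": 0.3}]'

```text
t: 17.85
eef_pos: [0.5512, -0.0285, 0.0697]
ee_rot: [-3.141, -0.0, -1.189]
force: [-0.4, -4.8, 4.9]
width: 0.043
gripper_force: 55.0
```

```bash
python3 -c "
from station import *
s=get_state(); print(s['eef_pos'].round(4),s['force'].round(2),s['moment'].round(3),s['ee_rot'][2],s['joint_efforts'][5])"
```

```text
[ 0.5512 -0.0285  0.0697] [-0.4  -4.79  4.92] [-1.869  0.163 -0.195] -1.1885420381990746 0.16559515614062548
```

Joint 6's torque of 0.166 N·m is a clean reading, and the knob is still running free. Continuing.

>>> servo_tool --moves '[{"dx": 0,"dy": 0,"dz": 0,"roll": -3,"jaw": 0.3},{"dx": 0,"dy": 0,"dz": 0,"roll": -3,"jaw": 0.3},{"dx": 0,"dy": 0,"dz": 0,"roll": -3,"jaw": 0.3},{"dx": 0,"dy": 0,"dz": 0,"roll": -3,"jaw": 0.3},{"dx": 0,"dy": 0,"dz": 0,"roll": -3,"jaw": 0.3},{"dx": 0,"dy": 0,"dz": 0,"roll": -3,"jaw": 0.3},{"dx": 0,"dy": 0,"dz": 0,"roll": -2,"jaw": 0.3},{"dx": 0,"dy": 0,"dz": 0,"roll": 0,"jaw": 0.3},{"dx": 0,"dy": 0,"dz": 0,"roll": 0,"jaw": 0.3},{"dx": 0,"dy": 0,"dz": 0,"roll": 0,"jaw": 0.3}]'

```text
t: 19.1
eef_pos: [0.5514, -0.0284, 0.0698]
ee_rot: [-3.141, -0.0, -1.537]
force: [0.7, -5.5, 3.3]
width: 0.0432
gripper_force: 55.0
```

```bash
python3 -c "
from station import *
s=get_state(); print(s['eef_pos'].round(4),s['force'].round(2),s['moment'].round(3),s['ee_rot'][2],s['joint_efforts'][5])"
```

```text
[ 0.5514 -0.0284  0.0698] [ 0.73 -5.54  3.31] [-1.847 -0.294 -0.197] -1.5374577863354415 0.16258328687399626
```

>>> servo_tool --moves '[{"dx": 0,"dy": 0,"dz": 0,"roll": -3,"jaw": 0.3},{"dx": 0,"dy": 0,"dz": 0,"roll": -3,"jaw": 0.3},{"dx": 0,"dy": 0,"dz": 0,"roll": -3,"jaw": 0.3},{"dx": 0,"dy": 0,"dz": 0,"roll": -3,"jaw": 0.3},{"dx": 0,"dy": 0,"dz": 0,"roll": -3,"jaw": 0.3},{"dx": 0,"dy": 0,"dz": 0,"roll": -3,"jaw": 0.3},{"dx": 0,"dy": 0,"dz": 0,"roll": -2,"jaw": 0.3},{"dx": 0,"dy": 0,"dz": 0,"roll": 0,"jaw": 0.3},{"dx": 0,"dy": 0,"dz": 0,"roll": 0,"jaw": 0.3},{"dx": 0,"dy": 0,"dz": 0,"roll": 0,"jaw": 0.3}]'

```text
t: 20.35
eef_pos: [0.5517, -0.0284, 0.0698]
ee_rot: [-3.14, 0.0, -1.886]
force: [1.5, -5.4, 3.3]
width: 0.043
gripper_force: 55.0
```

```bash
python3 -c "
from station import *
s=get_state(); print(s['eef_pos'].round(4),s['force'].round(2),s['moment'].round(3),s['ee_rot'][2],s['joint_efforts'][5])"
```

```text
[ 0.5517 -0.0284  0.0698] [ 1.49 -5.45  3.27] [-2.014 -0.66  -0.065] -1.8863690635232706 0.14404353685677052
```

>>> servo_tool --moves '[{"dx": 0,"dy": 0,"dz": 0,"roll": -3,"jaw": 0.3},{"dx": 0,"dy": 0,"dz": 0,"roll": -3,"jaw": 0.3},{"dx": 0,"dy": 0,"dz": 0,"roll": -3,"jaw": 0.3},{"dx": 0,"dy": 0,"dz": 0,"roll": -3,"jaw": 0.3},{"dx": 0,"dy": 0,"dz": 0,"roll": -3,"jaw": 0.3},{"dx": 0,"dy": 0,"dz": 0,"roll": -3,"jaw": 0.3},{"dx": 0,"dy": 0,"dz": 0,"roll": -2,"jaw": 0.3},{"dx": 0,"dy": 0,"dz": 0,"roll": 0,"jaw": 0.3},{"dx": 0,"dy": 0,"dz": 0,"roll": 0,"jaw": 0.3},{"dx": 0,"dy": 0,"dz": 0,"roll": 0,"jaw": 0.3}]'

```text
t: 21.6
eef_pos: [0.552, -0.0286, 0.07]
ee_rot: [-3.14, 0.001, -2.235]
force: [2.5, -6.4, 2.7]
width: 0.0432
gripper_force: 55.0
```

```bash
python3 -c "
from station import *
s=get_state(); print(s['eef_pos'].round(4),s['force'].round(2),s['moment'].round(3),s['ee_rot'][2],s['joint_efforts'][5])"
```

```text
[ 0.552  -0.0286  0.07  ] [ 2.52 -6.45  2.68] [-2.381 -0.872 -0.043] -2.2350988689766744 -0.0019212444021832198
```

Readings after a stop are muddied by friction, because the torque relaxes. I'll measure while still turning.

>>> servo_tool --moves '[{"dx": 0,"dy": 0,"dz": 0,"roll": -1,"jaw": 0.3},{"dx": 0,"dy": 0,"dz": 0,"roll": -1,"jaw": 0.3},{"dx": 0,"dy": 0,"dz": 0,"roll": -1,"jaw": 0.3},{"dx": 0,"dy": 0,"dz": 0,"roll": -1,"jaw": 0.3},{"dx": 0,"dy": 0,"dz": 0,"roll": -1,"jaw": 0.3},{"dx": 0,"dy": 0,"dz": 0,"roll": -1,"jaw": 0.3},{"dx": 0,"dy": 0,"dz": 0,"roll": -1,"jaw": 0.3},{"dx": 0,"dy": 0,"dz": 0,"roll": -1,"jaw": 0.3},{"dx": 0,"dy": 0,"dz": 0,"roll": -1,"jaw": 0.3},{"dx": 0,"dy": 0,"dz": 0,"roll": -1,"jaw": 0.3}]'

```text
t: 22.85
eef_pos: [0.5521, -0.0286, 0.07]
ee_rot: [-3.14, 0.001, -2.409]
force: [2.3, -6.8, 3.6]
width: 0.043
gripper_force: 55.0
```

```bash
python3 -c "
from station import *
s=get_state(); print(s['eef_pos'].round(4),s['force'].round(2),s['moment'].round(3),s['ee_rot'][2],s['joint_efforts'][5])"
```

```text
[ 0.5521 -0.0286  0.07  ] [ 2.25 -6.79  3.65] [-2.612 -0.904  0.406] -2.4092533014846547 -0.1833525812253356
```

>>> servo_tool --moves '[{"dx": 0,"dy": 0,"dz": 0,"roll": -1,"jaw": 0.3},{"dx": 0,"dy": 0,"dz": 0,"roll": -1,"jaw": 0.3},{"dx": 0,"dy": 0,"dz": 0,"roll": -1,"jaw": 0.3},{"dx": 0,"dy": 0,"dz": 0,"roll": -1,"jaw": 0.3},{"dx": 0,"dy": 0,"dz": 0,"roll": -1,"jaw": 0.3},{"dx": 0,"dy": 0,"dz": 0,"roll": -1,"jaw": 0.3},{"dx": 0,"dy": 0,"dz": 0,"roll": -1,"jaw": 0.3},{"dx": 0,"dy": 0,"dz": 0,"roll": -1,"jaw": 0.3},{"dx": 0,"dy": 0,"dz": 0,"roll": -1,"jaw": 0.3},{"dx": 0,"dy": 0,"dz": 0,"roll": -1,"jaw": 0.3}]'

```text
t: 24.1
eef_pos: [0.5522, -0.0287, 0.0702]
ee_rot: [-3.14, 0.001, -2.584]
force: [3.4, -7.5, 4.1]
width: 0.0429
gripper_force: 55.0
```

```bash
python3 -c "
from station import *
s=get_state(); print(s['q'][5],s['eef_pos'].round(4),s['force'].round(2),s['moment'].round(3),s['ee_rot'][2],s['joint_efforts'][5])"
```

```text
-1.3176371976700245 [ 0.5522 -0.0287  0.0702] [ 3.38 -7.49  4.06] [-2.847 -0.977  0.576] -2.583532211278958 -0.28321933932602406
```

>>> servo_tool --moves '[{"dx": 0,"dy": 0,"dz": 0,"roll": 0,"jaw": 0.3},{"dx": 0,"dy": 0,"dz": 0,"roll": 0,"jaw": 0.3},{"dx": 0,"dy": 0,"dz": 0,"roll": 0,"jaw": 0.3},{"dx": 0,"dy": 0,"dz": 0,"roll": 0,"jaw": 0.3},{"dx": 0,"dy": 0,"dz": 0,"roll": 0,"jaw": 0.3},{"dx": 0,"dy": 0,"dz": 0,"roll": 0,"jaw": 0.3},{"dx": 0,"dy": 0,"dz": 0,"roll": 0,"jaw": 0.3},{"dx": 0,"dy": 0,"dz": 0,"roll": 0,"jaw": 0.3},{"dx": 0,"dy": 0,"dz": 0,"roll": 0,"jaw": 0.3},{"dx": 0,"dy": 0,"dz": 0,"roll": 0,"jaw": 0.3}]'

```text
t: 25.35
eef_pos: [0.5522, -0.0287, 0.0701]
ee_rot: [-3.14, 0.001, -2.583]
force: [2.3, -7.0, 4.1]
width: 0.0428
gripper_force: 55.0
```

```bash
python3 -c "
from station import *
s=get_state(); print(s['q'][5],s['eef_pos'].round(4),s['force'].round(2),s['moment'].round(3),s['ee_rot'][2],s['joint_efforts'][5])"
```

```text
-1.317300944445841 [ 0.5522 -0.0287  0.0701] [ 2.32 -6.97  4.07] [-2.785 -1.001  0.291] -2.5833783132551154 -0.3264090232551098
```

The screw has bitten. Joint torque while turning rises about 0.6 N·m per rad and is now about 0.3 N·m. I'll go on to about 0.6 N·m in two slow steps.

>>> servo_tool --moves '[{"dx": 0,"dy": 0,"dz": 0,"roll": -1.2,"jaw": 0.3},{"dx": 0,"dy": 0,"dz": 0,"roll": -1.2,"jaw": 0.3},{"dx": 0,"dy": 0,"dz": 0,"roll": -1.2,"jaw": 0.3},{"dx": 0,"dy": 0,"dz": 0,"roll": -1.2,"jaw": 0.3},{"dx": 0,"dy": 0,"dz": 0,"roll": -1.2,"jaw": 0.3},{"dx": 0,"dy": 0,"dz": 0,"roll": -1.2,"jaw": 0.3},{"dx": 0,"dy": 0,"dz": 0,"roll": -1.2,"jaw": 0.3},{"dx": 0,"dy": 0,"dz": 0,"roll": -1.2,"jaw": 0.3},{"dx": 0,"dy": 0,"dz": 0,"roll": -1.2,"jaw": 0.3},{"dx": 0,"dy": 0,"dz": 0,"roll": -1.2,"jaw": 0.3}]' --newtons 60

```text
t: 26.6
eef_pos: [0.5523, -0.0288, 0.0703]
ee_rot: [-3.14, 0.002, -2.793]
force: [2.3, -7.5, 3.6]
width: 0.0428
gripper_force: 60.0
```

```bash
python3 -c "
from station import *
s=get_state(); print(s['q'][5],s['eef_pos'].round(4),s['force'].round(2),s['moment'].round(3),s['ee_rot'][2],s['joint_efforts'][5])"
```

```text
-1.5271089848593042 [ 0.5523 -0.0288  0.0703] [ 2.35 -7.5   3.63] [-3.061 -0.961  0.618] -2.792889442097096 -0.33427784219384193
```

>>> servo_tool --moves '[{"dx": 0,"dy": 0,"dz": 0,"roll": 0,"jaw": 0.3},{"dx": 0,"dy": 0,"dz": 0,"roll": 0,"jaw": 0.3},{"dx": 0,"dy": 0,"dz": 0,"roll": 0,"jaw": 0.3},{"dx": 0,"dy": 0,"dz": 0,"roll": 0,"jaw": 0.3},{"dx": 0,"dy": 0,"dz": 0,"roll": 0,"jaw": 0.3},{"dx": 0,"dy": 0,"dz": 0,"roll": 0,"jaw": 0.3},{"dx": 0,"dy": 0,"dz": 0,"roll": 0,"jaw": 0.3},{"dx": 0,"dy": 0,"dz": 0,"roll": 0,"jaw": 0.3},{"dx": 0,"dy": 0,"dz": 0,"roll": 0,"jaw": 0.3},{"dx": 0,"dy": 0,"dz": 0,"roll": 0,"jaw": 0.3}]'

```text
t: 27.85
eef_pos: [0.5523, -0.0288, 0.0703]
ee_rot: [-3.14, 0.002, -2.793]
force: [2.6, -8.1, 4.0]
width: 0.043
gripper_force: 60.0
```

Run:
```python
from h import *
for i in range(3):
    s=get_state(); print(s['q'][5],s['eef_pos'].round(4),s['force'].round(2),s['moment'].round(3),s['ee_rot'][2],s['joint_efforts'][5]); 
    p,d=grab_frame("side")
cv2.imwrite("pics/s3.png",cv2.resize(p[:,:,::-1][150:260,250:370],None,fx=5,fy=5,interpolation=cv2.INTER_CUBIC))
```

```text
-1.5266576719322704 [ 0.5523 -0.0288  0.0703] [ 2.62 -8.14  3.99] [-3.022 -1.021  0.372] -2.7926036274081416 -0.38640473037958145
-1.5266427272800667 [ 0.5523 -0.0288  0.0703] [ 2.68 -8.42  4.54] [-3.025 -0.966  0.384] -2.79257012849465 -0.3862544149160385
-1.5266674561788163 [ 0.5523 -0.0288  0.0703] [ 2.39 -7.4   4.65] [-3.055 -0.996  0.324] -2.792580925273645 -0.38626670837402344
```

View pics/s3.png

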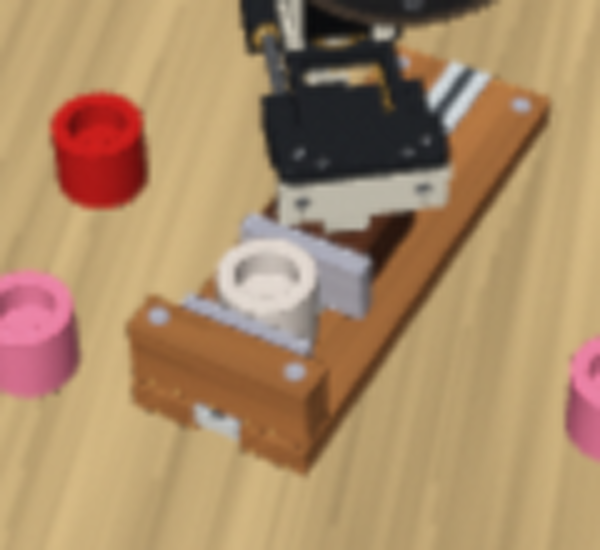

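The side crop shows the holder upright, nipped between the jaw plate and the end plate. Moving and static torques together put the knob about 0.75 rad past the bite. I'll add 5° for margin, then release and lift.

>>> servo_tool --moves '[{"dx": 0,"dy": 0,"dz": 0,"roll": -1,"jaw": 0.3},{"dx": 0,"dy": 0,"dz": 0,"roll": -1,"jaw": 0.3},{"dx": 0,"dy": 0,"dz": 0,"roll": -1,"jaw": 0.3},{"dx": 0,"dy": 0,"dz": 0,"roll": -1,"jaw": 0.3},{"dx": 0,"dy": 0,"dz": 0,"roll": -1,"jaw": 0.3},{"dx": 0,"dy": 0,"dz": 0,"roll": 0,"jaw": 0.3},{"dx": 0,"dy": 0,"dz": 0,"roll": 0,"jaw": 0.3},{"dx": 0,"dy": 0,"dz": 0,"roll": 0,"jaw": 0.3},{"dx": 0,"dy": 0,"dz": 0,"roll": 0,"jaw": 0.3},{"dx": 0,"dy": 0,"dz": 0,"roll": 0,"jaw": 0.3}]'

```text
t: 29.25
eef_pos: [0.5523, -0.0289, 0.0703]
ee_rot: [-3.14, 0.002, -2.88]
force: [3.4, -8.3, 5.3]
width: 0.043
gripper_force: 60.0
```

```bash
python3 -c "
from station import *
s=get_state(); print(s['force'].round(2),s['moment'].round(3),s['ee_rot'][2],s['joint_efforts'][5])"
```

```text
[ 3.41 -8.25  5.27] [-3.112 -0.965  0.411] -2.8797406979581144 -0.43024521321058273
```

>>> servo_tool --moves '[{"dx": 0,"dy": 0,"dz": 0,"roll": 0,"jaw": 0.6},{"dx": 0,"dy": 0,"dz": 0,"roll": 0,"jaw": 0.8},{"dx": 0,"dy": 0,"dz": 0,"roll": 0,"jaw": 0.9},{"dx": 0,"dy": 0,"dz": 0,"roll": 0,"jaw": 0.9},{"dx": 0,"dy": 0,"dz": 0.005,"roll": 0,"jaw": 0.9},{"dx": 0,"dy": 0,"dz": 0.02,"roll": 0,"jaw": 0.9},{"dx": 0,"dy": 0,"dz": 0.03,"roll": 0,"jaw": 0.9},{"dx": 0,"dy": 0,"dz": 0.03,"roll": 0,"jaw": 0.9},{"dx": 0,"dy": 0,"dz": 0.03,"roll": 0,"jaw": 0.9},{"dx": 0,"dy": 0,"dz": 0.03,"roll": 0,"jaw": 0.9}]'

```text
t: 30.5
eef_pos: [0.5508, -0.0283, 0.216]
ee_rot: [3.141, 0.0, -2.883]
force: [0.8, -0.2, -0.7]
width: 0.0788
gripper_force: 0.0
```

>>> servo_tool --moves '[{"dx": -0.01,"dy": -0.04,"dz": 0,"roll": 0,"jaw": 0.9},{"dx": -0.01,"dy": -0.04,"dz": 0,"roll": 0,"jaw": 0.9},{"dx": -0.01,"dy": -0.04,"dz": 0,"roll": 0,"jaw": 0.9},{"dx": -0.01,"dy": -0.04,"dz": 0,"roll": 0,"jaw": 0.9},{"dx": -0.01,"dy": -0.04,"dz": 0,"roll": 0,"jaw": 0.9},{"dx": -0.01,"dy": -0.04,"dz": 0,"roll": 0,"jaw": 0.9},{"dx": -0.01,"dy": -0.04,"dz": 0,"roll": 0,"jaw": 0.9},{"dx": -0.01,"dy": -0.04,"dz": 0,"roll": 0,"jaw": 0.9},{"dx": 0,"dy": 0,"dz": 0,"roll": 0,"jaw": 0.9},{"dx": 0,"dy": 0,"dz": 0,"roll": 0,"jaw": 0.9}]'

```text
t: 31.75
eef_pos: [0.4707, -0.3483, 0.2146]
ee_rot: [3.141, 0.0, -2.884]
force: [0.3, 0.2, -0.1]
width: 0.0789
gripper_force: 0.0
```

Run:
```python
from h import *
ps=[]
for n,(r,c0) in(("side",(150,250)),("top",(150,280))):
    p,d=grab_frame(n); ps.append(p[:,:,::-1][r:r+110,c0:c0+120])
    c=calibration(n); K=c["intrinsics"]; V,U=np.mgrid[:400,:640]
    W=(np.stack([(U-K[0,2])/K[0,0]*d,(V-K[1,2])/K[1,1]*d,d],-1)-c["t"])@c["R"]; zz=W[...,2]
    roi=np.zeros(d.shape,bool); roi[r:r+110,c0:c0+120]=1
    for ce,s,l in blobs(roi&(zz>.09)&(zz<.11),25):
        print(n,"knob",ce,cv2.minEnclosingCircle(W[l][:,:2].astype(np.float32)))
cv2.imwrite("pics/end.png",cv2.resize(np.hstack(ps),None,fx=3.3,fy=3.3,interpolation=cv2.INTER_CUBIC)); print(get_state()["eef_pos"],get_state()["t"])
```

```text
side knob [317.2, 179.4] ((0.5495088696479797, -0.027103682979941368), 0.023729389533400536)
top knob [337.6, 194.2] ((0.5499241352081299, -0.028033358976244926), 0.022759275510907173)
[ 0.47111448 -0.34764988  0.21475694] 31.85
```

View pics/end.png

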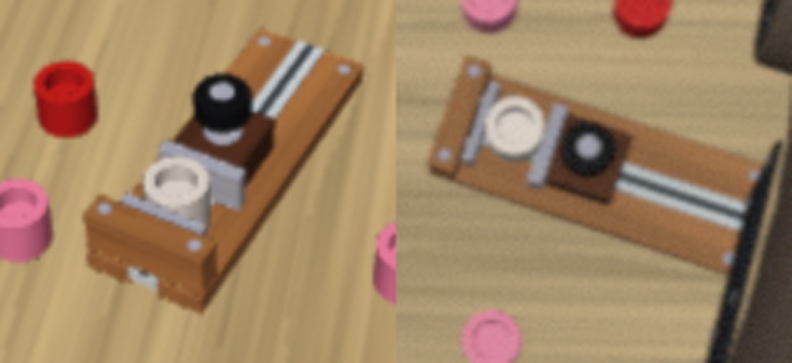

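The final views show the holder upright between the jaw plate and the end plate. The knob is still at (0.550, -0.028), so the jaw held after release. I'm handing in.

```bash
python3 -c "
from station import *
print(job_done())"
```

```text
the job is handed in; nothing more can be done
None
```

I handed the job in at about 32 s: the white holder stands upright, nipped between the jaw and the end plate, and the jaw stayed put after release, with the knob an estimated 0.8 to 0.9 rad past the bite, judged from torque readings.

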